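# Clock a vacuum-line filter to its coupling and clamp it

### The job

The vacuum-line filter stands loose in its clamping stand. First turn it about its upright axis until its brass hose port points straight at the yellow coupling (not the grey one); then, with it standing back in the stand's vee, against both flats, slide the blue-handled jaw shut until the sprung pad grips the filter firmly but without crushing it, and leave it clamped like that, upright and still squarely facing yellow. Do not knock over or shove the other things on the bench.

Things in the scene. Friction and masses are not known exactly. Their poses are not given: they have to be found in the camera images.
- filter: vacuum filter, 0.5 kg, standing loose: aluminium cylinder 60 mm dia, 84 high; white neck 42 mm dia to 111 mm; pale green wing (grip bar) on top, 58 long (x) x 24 thick (y), from 111 to 155 mm above the underside. Brass hose port, 21 mm thick, along +x at 98 mm height, to 62 mm from the axis. Origin: centre of underside; z up its axis. Starts within 30 mm of the seat, port facing neither coupling
- port_tip (a point): outer end of the brass hose port, on the port's centre line, 62 mm from the filter's axis
- stand: fixed aluminium plate 140 (x) x 300 (y) x 16 mm high. At its +y end a steel vee of two upright flats 60 mm high at 45 degrees, open to -y; at its -y end the sliding jaw. Origin: centre of the plate's underside; x, y along its sides, z up. The couplings stand beyond its +x and -x edges, so the port must end up along the stand's x
- seat (a point): on the plate's top (16 mm above the bench), 65 mm to +y of the stand's origin: where the filter's axis stands when the filter touches both flats of the vee
- jaw: grey jaw carriage with a light-blue handle, sliding along the stand's +y towards the vee (up to 75 mm from fully open). Stiff slide: about 8 N moves it and it stays where left. Its black rubber pad faces the filter on a 4 N/mm spring (8 mm travel). Origin: under the handle, 17 mm above the bench
- jaw_handle (a point): top centre of the jaw's upright light-blue handle plate: 46 mm wide (stand's x), 14 mm thick (stand's y), top 129 mm above the bench, upper 90 mm free to pinch across its thickness. The pad's face is 96 to 111 mm to +y of it: the pad sits on a screw that is set differently each time, so where it meets the filter must be felt. A released jaw holds up to about 8 N of pad force
- yellow_coupling: fixed grey steel post with a yellow coupling, a horizontal cylinder 34 mm diameter x 32 mm long on top, axis along the stand's x; top 131 mm above the bench. Origin: centre of its underside. It stands 105 mm from the seat, on the +x or the -x side of the stand (varies)
- yellow_mark (a point): centre of the yellow coupling, 114 mm above the bench
- grey_coupling: the same post with a grey coupling, on the other side of the stand; not the one to face
- amber_bottle: amber glass bottle with white cap, 70 mm diameter, 160 mm tall; bystander
- spanner: steel spanner 160 mm long; bystander
- screwdriver: red-handled screwdriver 180 mm long; bystander
- beaker: glass beaker 72 mm diameter, 90 mm tall; bystander
- spare_knob: pale green spare round knob, 52 mm diameter, 42 mm tall; bystander
- centring_ring: flat steel ring, 30 mm outside, 18 mm inside, 8 mm thick, lying on a corner of the stand's plate; bystander
- dish: shallow glass dish, 100 mm diameter, 22 mm tall; bystander

How it is judged:
By the outcome, as a careful person would: the job done as asked, in the order asked, and still so for the second after the job is handed in, with the robot touching nothing.
It also fails if it takes over 64 s, if anything falls off the work surface, if the arm or the gripper's body presses on something with over 40 N, if the wrist force passes 120 N, or if a joint passes its speed limit or range.

### The arm

A 7-joint arm with a two-finger parallel gripper is mounted at the origin on the work surface. World frame = base frame: x ahead of the robot, y to its left, z up, the work surface at z = 0. Lengths are in m, angles in degrees, forces in N, time in s.
With the tool pointing down it reaches from about 0.425 to 0.925 m from the base axis. Payload 6.8 kg.
Tool frame: the origin (TCP) lies midway between the tips of the shut fingers; the grasp point (between the pads) lies 19 mm behind it; z points along the fingers, y is the line along which they close (so a half turn about z gives the same grasp; the last joint's range is limited). The gripper opens to 88 mm and grips with 3 to 60 N. Pads are 20 mm wide; open, the fingers measure 115 mm over their backs; the gripper's body (75 mm by 178 mm) begins 61 mm behind the grasp point.
Start: joints at [-74.777, 27.33, 1.283, 89.118, -0.659, 63.558, -4.761], TCP at [0.246, 0.628, 0.223] pointing down, gripper open.
Joint ranges: [-169.35, 169.35], [-19.33, 120.38], [-80.79, 83.38], [13.8, 139.57], [-78.32, 258.32], [9.67, 109.79], [-169.56, 169.56]. Speed limits (degrees/s): [136.94, 136.94, 180, 180, 180, 180, 180].

### API

Orientations are given as a 3x3 rotation matrix whose columns are the frame's x, y, z axes.
In Python, from plant import r gives the robot as it stands. The module is installed in compiled form; this text tells all that it offers.
- The arm moves only by the tool send_rows, never from a script. Its argument "commands" is a list that holds one entry, the list of rows, each a list of 4 numbers: the shift along the tool's x, y, z in mm, then the turn about the tool's z in degrees. A call has exactly 10 rows; each row is the pose to reach, as a shift and turn from the pose commanded when the call began, along the tool's axes at that moment; what a row does not reach only later rows make up. A row lasts 1/12 s, in which the tool goes at most 41.7 mm and 7.16 degrees, less where a joint would pass 70% of its speed; a pose out of reach is approached as far as the arm can. A call with a gripper value outside its range is refused whole. "fingers" is the closure, from -1 (fully open) to 1 (shut), set as the call begins (left out, the last holds). The fingers move at their own pace and stop on an object; "newtons" is the grip in N (left out, the last holds). Time passes only in rows, so rows that repeat a pose let the fingers close, or fill a call up. It gives the time, the measured TCP pose, the force, the opening and the grip force at its end, in the units of the state.
- r.get_state(): the state, without advancing time (a new reading comes with each control period).
- r.read_camera(name): name is "scene" or "top" or "wrist"; returns the picture (420x560x3 uint8, red, green, blue); there is no depth.
- r.camera_params(name): a dict with "mtx" (3x3 intrinsics, pixels), "xyz" and "orientation" of the camera in the world. Camera axes: x right, y down, z forward; pixel columns grow to the right and rows downward; lengths in m; the calibration is good to about 2 mm. The wrist camera is an equidistant fisheye: a pixel r from the principal point sees the ray r / f radians off the axis. A picture is of the moment at which its call begins: read the wrist's pose just before it. camera_params takes no time and is no camera call; for the wrist camera it gives the pose at the moment of the call.
- r.close_job(): hands the job in; it is judged then, once.
The state is a dict: "t": time; "joints": joint angles; "qvel": joint speeds; "effort": joint torques, N m; "tcp_pos": TCP position; "orientation": TCP orientation; "force": force on the tool from outside, world axes, zero at the start; "moment": the same for the moment, N m; "gripper_width": opening from 0.0 (shut) to 1.0 (fully open); "finger_force": force on a finger pad.
Only numpy, scipy, OpenCV 4.12 (cv2) and the standard library are available. Lean on these libraries where they do the work, as an engineer would, in place of code of your own. Each camera call takes 0.05 s, during which the arm holds its last target. There are 200 camera calls.

## Working session

There is one attempt and no reset: what is moved stays moved. The work goes in short steps, Python scripts to look and compute and a tool call to move; the robot and the scene stay as the last step left them, time stands still between calls to the robot, and variables do not carry over. Pictures are saved under pics/ and viewed, at most 10 in all, crops included, and the job is handed in when it is done.

Besides the shell and the picture viewer there is one more tool, called after "Request:" by a JSON object that holds its "op" and its "data", one argument or row to a line. send_rows: Moves the arm, as the interface text tells. Its arguments: {"type":"object","properties":{"commands":{"type":"array","items":{"type":"array","items":{"type":"array","items":{"type":"number"}}}},"fingers":{"type":"number"},"newtons":{"type":"number"}},"required":["commands"]}

```bash
mkdir -p pics; python3 - <<'E'
from plant import r
import cv2,numpy as np
s=r.get_state();print(s['t'],s['tcp_pos'],s['orientation'],s['force'],s['gripper_width'])
for n in ['scene','top']:
    im=r.read_camera(n);cv2.imwrite(f'pics/{n}0.png',im[:,:,::-1]);p=r.camera_params(n);print(n,p)
E
```

```text
0.0 [0.24625595 0.62783152 0.22167724] [[-9.30966439e-01  3.65104365e-01 -5.40552305e-04]
 [ 3.65104742e-01  9.30964842e-01 -1.72906587e-03]
 [-1.28054304e-04 -1.80706050e-03 -9.99998359e-01]] [0.07543904 0.36923703 0.74555557] 1.001219287410371
scene {'mtx': array([[469.76546047,   0.        , 282.86491336],
       [  0.        , 469.76546047, 206.39362597],
       [  0.        ,   0.        ,   1.        ]]), 'xyz': array([ 1.64799185, -0.21617057,  0.82675681]), 'orientation': array([[ 0.18812234,  0.52787774, -0.82822405],
       [ 0.98213798, -0.10443219,  0.15652125],
       [-0.00386917, -0.84287544, -0.5380948 ]])}
top {'mtx': array([[406.40161187,   0.        , 276.82688869],
       [  0.        , 406.40161187, 218.48120665],
       [  0.        ,   0.        ,   1.        ]]), 'xyz': array([0.35198402, 0.00575735, 1.27007746]), 'orientation': array([[ 0.00830443, -0.98701565,  0.16040932],
       [-0.99981737, -0.01095689, -0.0156581 ],
       [ 0.01721238, -0.16024999, -0.98692638]])}
```

View pics/top0.png

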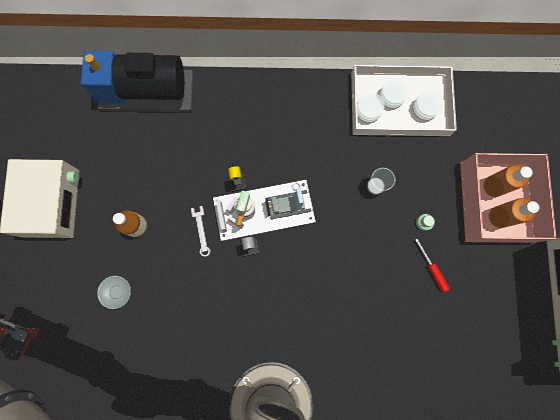

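View pics/scene0.png

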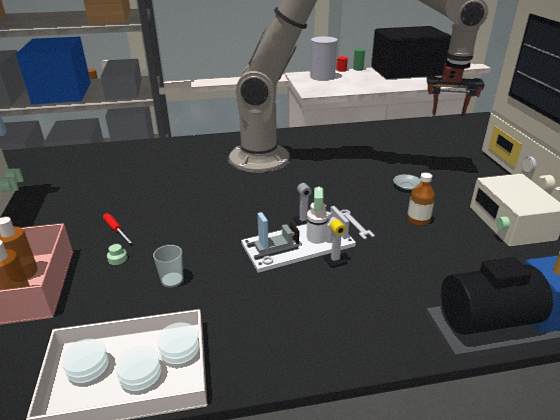

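The top view shows the stand at about (265,210), with the vee at its left (world +y) end. The yellow coupling is at (236,174) on the far side (world +x) and the grey one at (250,243). The filter stands near (242,207), with its brass port at about (238,218).

```bash
cat > h.py <<'E'
import numpy as np,cv2
from plant import r
def ray(p,uv,fish=False):
    K=p['mtx'];d=np.array([(uv[0]-K[0,2])/K[0,0],(uv[1]-K[1,2])/K[1,1],1.])
    if fish:
        a=np.hypot(d[0],d[1]); d=np.array([d[0]/a*np.sin(a),d[1]/a*np.sin(a),np.cos(a)]) if a>0 else d
    return p['orientation']@d
def onz(p,uv,z,fish=False):
    d=ray(p,uv,fish);o=p['xyz'];return o+d*(z-o[2])/d[2]
def proj(p,X,fish=False):
    c=p['orientation'].T@(np.array(X)-p['xyz']);K=p['mtx']
    if fish:
        n=np.hypot(c[0],c[1]);a=np.arctan2(n,c[2]);q=c[:2]/n*a
    else: q=c[:2]/c[2]
    return np.array([K[0,0]*q[0]+K[0,2],K[1,1]*q[1]+K[1,2]])
def cen(mask):
    m=max(cv2.findContours(mask.astype(np.uint8),0,1)[0],key=cv2.contourArea)
    return m.reshape(-1,2)
E
python3 - <<'E'
from h import *
im=cv2.imread('pics/top0.png');p=r.camera_params('top')
hsv=cv2.cvtColor(im,cv2.COLOR_BGR2HSV);H,S,V=cv2.split(hsv.astype(int))
roi=np.zeros(H.shape,bool);roi[155:265,205:325]=1
white=(V>190)&(S<40)&roi
c=cen(cv2.morphologyEx(white.astype(np.uint8),3,np.ones((9,9)))); q=cv2.boxPoints(cv2.minAreaRect(c))
P=np.array([onz(p,u,.016)for u in q]);print('plate',q.tolist(),P.round(4).tolist(),P.mean(0))
for n,m,z in [('yellow',(H>22)&(H<35)&(S>150)&(V>120)&roi,.114),('blue',(H>95)&(H<125)&(S>50)&(V>110)&roi,.129),('green',(H>35)&(H<85)&(S>25)&(V>120)&roi,.171),('brass',(H>8)&(H<25)&(S>100)&roi,.114)]:
    if m.sum()<3: print(n,'none');continue
    ys,xs=np.where(m);print(n,len(xs),xs.mean(),ys.mean(),cv2.minAreaRect(np.c_[xs,ys].astype(np.float32)),onz(p,(xs.mean(),ys.mean()),z))
cv2.imwrite('pics/crop.png',cv2.resize(im[160:265,205:325],None,fx=5.5,fy=5.5,interpolation=2))
E
```

```text
plate [[212.353759765625, 197.23963928222656], [306.93292236328125, 179.0513458251953], [317.5035400390625, 234.01853942871094], [222.92437744140625, 252.2068328857422]] [[0.6212, 0.1892, 0.016], [0.6839, -0.1089, 0.016], [0.5082, -0.1412, 0.016], [0.4488, 0.1509, 0.016]] [0.56555065 0.02251858 0.016     ]
yellow 125 234.264 171.76 ((234.19410705566406, 171.62353515625), (11.063454627990723, 11.605780601501465), 77.47119140625) [0.67726351 0.11336196 0.114     ]
blue 9 297.8888888888889 199.44444444444446 ((298.162109375, 200.94483947753906), (14.034687042236328, 1.4948186874389648), 85.2363510131836) [ 0.5934561  -0.07232694  0.129     ]
green 158 243.04430379746836 199.89240506329114 ((242.92173767089844, 201.3505401611328), (9.843074798583984, 21.595109939575195), 17.35402488708496) [0.58150116 0.08188847 0.171     ]
brass 100 242.24 209.66 ((241.28781127929688, 192.4005584716797), (55.56293869018555, 40.201419830322266), 60.64224624633789) [0.56458771 0.08753433 0.114     ]
```

View pics/crop.png

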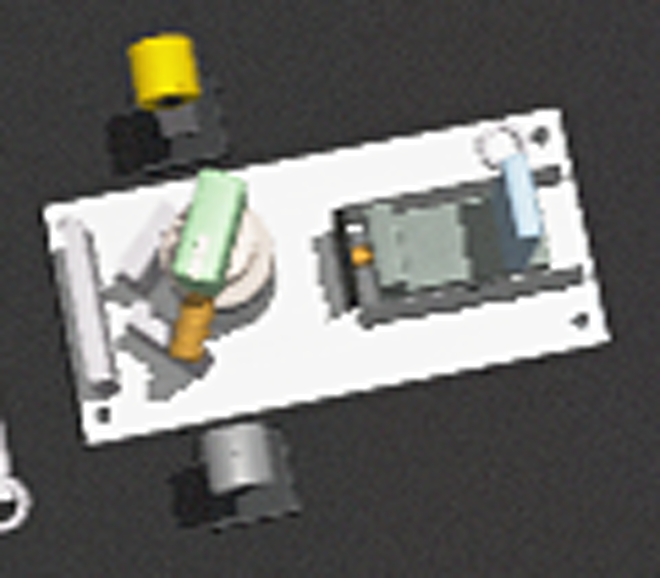

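The crop (5.5x, offset 205,160) shows the plate corners at (43,207), (558,110), (607,338) and (88,443). The port runs (200,297)→(187,350), almost toward the grey side. The handle is at (520,200).

```bash
python3 - <<'E'
from h import *
p=r.camera_params('top');f=lambda x,y:(205+x/5.5-.4,160+y/5.5-.4)
Q=np.array([onz(p,f(*u),.016) for u in [(43,207),(558,110),(607,338),(88,443)]])
print(Q.round(4).tolist(),Q.mean(0))
y=(Q[0]-Q[1]+Q[3]-Q[2])/2;print(np.linalg.norm(y),np.linalg.norm(Q[0]-Q[3]),np.degrees(np.arctan2(y[1],y[0])))
y/=np.linalg.norm(y);print('seat',Q.mean(0)+.065*y)
print('port',onz(p,f(200,297),.12),onz(p,f(187,350),.114),'handle',onz(p,f(512,155),.129),onz(p,f(528,205),.129))
s=r.get_state();R=s['orientation'];T=np.array([.575,.085,.30]);print(R.T@(T-s['tcp_pos'])*1000)
E
```

```text
[[0.6212, 0.189, 0.016], [0.6821, -0.1061, 0.016], [0.549, -0.1335, 0.016], [0.486, 0.1592, 0.016]] [0.58458746 0.02714824 0.016     ]
0.30033311108510996 0.13847679885816727 101.89703976026794
seat [0.57118747 0.09075202 0.016     ]
port [0.55195381 0.09051417 0.12      ] [0.52483117 0.09710517 0.114     ] handle [ 0.62777501 -0.07175592  0.129     ] [ 0.60109148 -0.08012292  0.129     ]
[-504.24828805 -385.50935182  -77.49835202]
```

Request:
{"op": "send_rows", "data": {
  "commands": [
    [[0, 0, -40, 0], [-20, -15, -77, 0], [-50, -38, -77, 0], [-80, -61, -77, 0], [-110, -84, -77, 0], [-140, -107, -77, 0], [-172, -131, -77, 0], [-204, -156, -77, -2], [-236, -180, -77, -4], [-268, -205, -77, -7]]
  ],
  "fingers": -1
}}

```text
t: 0.93
tcp_pos: [0.4216, 0.3378, 0.2994]
orientation: [[-0.969, 0.247, -0.0], [0.247, 0.969, -0.0], [0.0, -0.0, -1.0]]
force: [1.1, -0.7, -0.0]
gripper_width: 0.998
finger_force: 0.0
```

```bash
python3 - <<'E'
from h import *
s=r.get_state();R=s['orientation'];T=np.array([.575,.085,.26]);print(s['t'],s['joints'],s['tcp_pos'],R.T@(T-s['tcp_pos'])*1000,np.degrees(np.arctan2(R[1,1],R[0,1])))
E
```

```text
0.9333 [-52.40183762  10.6161078    8.23773253 102.59444179  -1.64999082
  66.92603871  32.03237688] [0.42158377 0.3377614  0.29942033] [-211.14775247 -206.98237716   39.41761885] 75.68823007198506
```

Request:
{"op": "send_rows", "data": {
  "commands": [
    [[-28, -28, 0, 0], [-56, -56, 0, 0], [-84, -84, 0, 0], [-112, -112, 0, 0], [-140, -140, 10, 0], [-168, -168, 20, 0], [-190, -188, 30, 0], [-205, -202, 39, 0], [-211, -207, 39, 0], [-211, -207, 39, 0]]
  ]
}}

```text
t: 1.77
tcp_pos: [0.5742, 0.0847, 0.2601]
orientation: [[-0.968, 0.252, -0.001], [0.252, 0.968, -0.001], [0.001, -0.001, -1.0]]
force: [-0.2, 0.1, 0.4]
gripper_width: 0.999
finger_force: 0.0
```

```bash
python3 - <<'E'
from h import *
s=r.get_state();p=r.camera_params('wrist');im=r.read_camera('wrist');cv2.imwrite('pics/w1.png',im[:,:,::-1])
print(s['t'],s['joints'],s['tcp_pos'],p)
for n,X in [('seat',[.571,.0908,.016]),('yel',[.677,.113,.114]),('handle',[.614,-.075,.129])]: print(n,proj(p,X,True))
E
```

```text
1.7667 [-29.60864469  16.82731607  18.77768976 100.92145217  -5.92879092
  63.30833754  66.47851242] [0.57415504 0.08468833 0.26008762] {'mtx': array([[325.1922621 ,   0.        , 279.55940625],
       [  0.        , 325.1922621 , 212.17550725],
       [  0.        ,   0.        ,   1.        ]]), 'xyz': array([0.49428296, 0.10529396, 0.42198875]), 'orientation': array([[ 2.51987378e-01,  9.23712758e-01,  2.88543066e-01],
       [ 9.67730385e-01, -2.40367561e-01, -7.56395219e-02],
       [-5.12798269e-04,  2.98292097e-01, -9.54474495e-01]])}
seat [283.90575442 175.31932221]
yel [328.82902141 281.09273753]
handle [146.39099442 273.6286623 ]
```

View pics/w1.png

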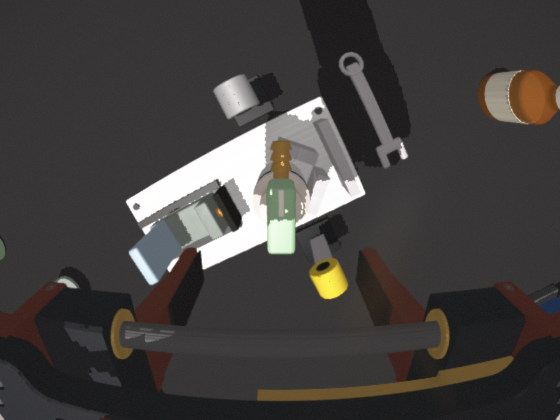

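The wrist view shows the wing at (281,215), with its far top corners at about (267,252) and (296,252). The brass port ends at (281,143), yellow is at (329,278), and the handle is at (157,250).

```bash
cat > f.py <<'E'
from h import *
def filt(im,p,box,dbg=1):
    hsv=cv2.cvtColor(im,cv2.COLOR_RGB2HSV);H,S,V=cv2.split(hsv.astype(int))
    roi=np.zeros(H.shape,bool);x0,x1,y0,y1=box;roi[y0:y1,x0:x1]=1
    g=cen((H>35)&(H<85)&(S>25)&(V>70)&roi); b=cen((H>5)&(H<25)&(S>110)&(V>40)&roi)
    G=np.array([onz(p,u,.171,True)[:2] for u in g]);B=np.array([onz(p,u,.114,True)[:2] for u in b])
    return g,b,G,B
E
python3 - <<'E'
from f import *
im=cv2.imread('pics/w1.png')[:,:,::-1].copy();p=r.camera_params('wrist')
g,b,G,B=filt(im,p,(250,310,120,270))
print(cv2.boundingRect(g),cv2.boundingRect(b))
for y in (190,205,220,235,245): 
    x=g[abs(g[:,1]-y)<=1][:,0];a=onz(p,(x.min()-.5,y),.171,True);c=onz(p,(x.max()+.5,y),.171,True);print(y,x.min(),x.max(),((a+c)/2).round(4),np.linalg.norm(a-c))
far=onz(p,((g[g[:,1]>249][:,0].mean()),g[:,1].max()),.171,True)
for y in (145,155,165):
    x=b[abs(b[:,1]-y)<=1][:,0];m=onz(p,((x.min()+x.max())/2,y),.114,True);print('brass',y,x.min(),x.max(),m)
tip=onz(p,(281,b[:,1].min()),.114,True)
d=tip-far;d[2]=0;print(far,tip,np.linalg.norm(d),np.degrees(np.arctan2(d[1],d[0])));d/=np.linalg.norm(d);print('axis',far+.029*d,tip-.062*d)
# handle, yellow
hsv=cv2.cvtColor(im,cv2.COLOR_RGB2HSV);H,S,V=cv2.split(hsv.astype(int))
h=(H>95)&(H<125)&(S>25)&(V>90);h[:,:100]=0;h[:200]=0;h[300:]=0;h[:,200:]=0
c=cen(h);print('handle',cv2.minAreaRect(c)[0],cv2.boxPoints(cv2.minAreaRect(c)).tolist())
yy,xx=np.where((H>22)&(H<35)&(S>150)&(V>90)&(np.arange(560)[None]<360)&(np.arange(560)[None]>300));print('yel',onz(p,(xx.mean(),yy.mean()),.12,True))
cv2.imwrite('pics/w1c.png',cv2.resize(im[90:310,110:390,::-1],None,fx=2.7,fy=2.7,interpolation=2))
E
```

```text
(266, 179, 30, 76) (271, 141, 20, 38)
190 266 295 [0.5523 0.0929 0.171 ] 0.023852627472628226
205 267 295 [0.5644 0.0902 0.171 ] 0.023355593480582523
220 267 295 [0.5768 0.0871 0.171 ] 0.023696099137450684
235 267 295 [0.5895 0.0838 0.171 ] 0.024081661447759
245 267 295 [0.5983 0.0816 0.171 ] 0.02436568609492319
brass 145 272 290 [0.52311153 0.10112743 0.114     ]
brass 155 272 289 [0.53229744 0.09827679 0.114     ]
brass 165 272 289 [0.5416749 0.095866  0.114    ]
[0.60632215 0.0794636  0.171     ] [0.51940629 0.10207941 0.114     ] 0.08981002347680221 165.41486427281995
axis [0.57825669 0.08676633 0.171     ] [0.57940832 0.08646667 0.114     ]
handle (156.50001525878906, 252.50003051757812) [[122.00001525878906, 257.0000305175781], [161.00001525878906, 218.00003051757812], [191.00001525878906, 248.00003051757812], [152.00001525878906, 287.0000305175781]]
yel [0.67143348 0.11612852 0.12      ]
```

View pics/w1c.png

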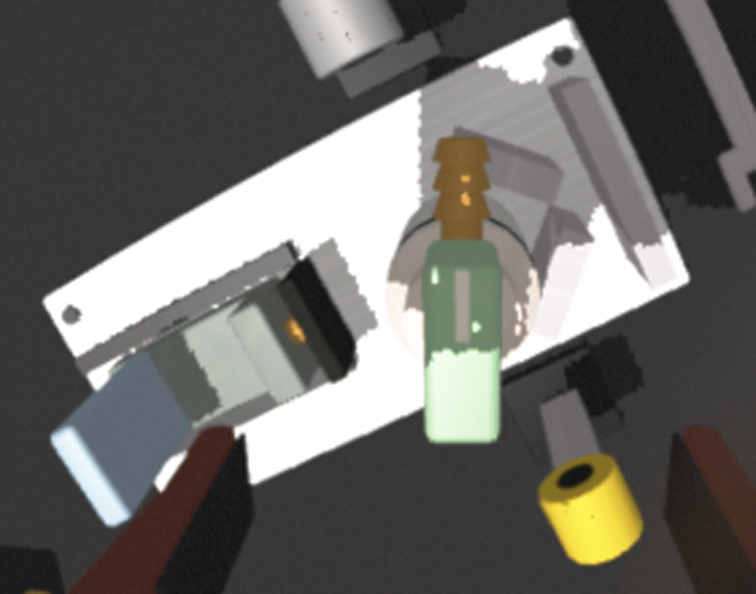

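The enlarged crop shows the wing and port aligned at yaw about 166° (world), the vee on the right and the pad well clear. I'll descend and grip the wing.

Request:
{"op": "send_rows", "data": {
  "commands": [
    [[-4, 3, 15, -1], [-4, 3, 35, -1], [-4, 3, 60, -1], [-4, 3, 85, -1], [-4, 3, 105, -1], [-4, 3, 118, -1], [-4, 3, 125, -1], [-4, 3, 125, -1], [-4, 3, 125, -1], [-4, 3, 125, -1]]
  ]
}}

```text
t: 2.65
tcp_pos: [0.5792, 0.0895, 0.1369]
orientation: [[-0.973, 0.231, 0.002], [0.231, 0.973, 0.001], [-0.002, 0.001, -1.0]]
force: [-0.0, 0.9, 0.3]
gripper_width: 1.002
finger_force: 0.0
```

Request:
{"op": "send_rows", "data": {
  "commands": [
    [[0, 0, 0, 0], [0, 0, 0, 0], [0, 0, 0, 0], [0, 0, 0, 0], [0, 0, 0, 0], [0, 0, 0, 0], [0, 0, 0, 0], [0, 0, 0, 0], [0, 0, 0, 0], [0, 0, 0, 0]]
  ],
  "fingers": 1,
  "newtons": 25
}}

```text
t: 3.48
tcp_pos: [0.5785, 0.0882, 0.1357]
orientation: [[-0.973, 0.232, -0.0], [0.232, 0.973, -0.001], [0.0, -0.001, -1.0]]
force: [-0.7, -0.1, 0.2]
gripper_width: 0.281
finger_force: 8.8
```

```bash
python3 - <<'E'
from h import *
s=r.get_state();R=s['orientation'];print(s['t'],s['tcp_pos'],s['force'],s['gripper_width'],s['finger_force'],np.degrees(np.arctan2(R[1,1],R[0,1])),s['joints'])
# plate yaw from w1 (camera params at that time)
p=dict(mtx=r.camera_params('wrist')['mtx'],xyz=np.array([0.49428296,0.10529396,0.42198875]),orientation=np.array([[2.51987378e-01,9.23712758e-01,2.88543066e-01],[9.67730385e-01,-2.40367561e-01,-7.56395219e-02],[-5.12798269e-04,2.98292097e-01,-9.54474495e-01]]))
a,b,c=[onz(p,(110+x/2.7-.3,90+y/2.7-.3),.016,True) for x,y in [(43,300),(570,18),(690,283)]]
print(a,b,c,np.linalg.norm(a-b),np.linalg.norm(c-b));y=b-a;x=c-b;print(np.degrees(np.arctan2(y[1],y[0])),np.degrees(np.arctan2(x[1],x[0])))
ce=(a+c)/2;u=y/np.linalg.norm(y);print('centre',ce,'seat',ce+.065*u)
for u,v in [(110+68/2.7,90+433/2.7),(110+118/2.7,90+522/2.7)]: print('handle far edge',onz(p,(u-.3,v-.3),.129,True))
E
```

```text
3.4833 [0.57851621 0.08815596 0.13566038] [-0.7251161  -0.07126031  0.15588261] 0.2807494992358773 8.82898136973381 76.57071551012535 [-27.654176    25.08360062  16.66118987 107.26425405  -9.23502778
  48.96759188  70.17665103]
[ 0.54662257 -0.13121255  0.016     ] [0.48535133 0.15984366 0.016     ] [0.62185726 0.18852086 0.016     ] 0.29743551097470033 0.13948565835113427
101.88794948731241 11.864181710026719
centre [0.58423991 0.02865415 0.016     ] seat [0.57085002 0.09226005 0.016     ]
handle far edge [ 0.58495878 -0.07670745  0.129     ]
handle far edge [ 0.62659347 -0.07160409  0.129     ]
```

Request:
{"op": "send_rows", "data": {
  "commands": [
    [[0, 0, 0, 0], [0, 0, -2, 0], [0, 0, -4, 0], [1, 0, -4, 4], [2, -1, -4, 10], [3, -1, -4, 17], [4, -2, -4, 24], [5, -2, -4, 31], [6, -3, -4, 38], [6, -3, -4, 45]]
  ]
}}

```text
t: 4.32
tcp_pos: [0.5715, 0.088, 0.1395]
orientation: [[-0.519, 0.855, -0.001], [0.855, 0.519, 0.001], [0.001, 0.0, -1.0]]
force: [-0.1, 0.6, -5.3]
gripper_width: 0.272
finger_force: 25.0
```

Request:
{"op": "send_rows", "data": {
  "commands": [
    [[0, 0, 0, 7], [0, 0, 0, 14], [0, 0, 0, 21], [0, 0, 0, 28], [0, 0, 0, 35], [0, 0, 0, 42], [0, 0, 0, 49], [0, 0, 0, 55], [0, 0, 0, 59], [0, 0, 0, 60]]
  ]
}}

```text
t: 5.15
tcp_pos: [0.5718, 0.0883, 0.1393]
orientation: [[0.477, 0.879, -0.0], [0.879, -0.477, 0.001], [0.0, -0.001, -1.0]]
force: [0.5, -0.7, -4.8]
gripper_width: 0.272
finger_force: 25.0
```

Request:
{"op": "send_rows", "data": {
  "commands": [
    [[0, 0, 0, 5], [0, 0, 0, 12], [0, 0, 0, 19], [0, 0, 0, 26], [0, 0, 0, 33], [0, 0, 0, 40], [0, 0, 0, 46], [0, 0, 0, 49], [0, 0, 0, 49.6], [0, 0, 0, 49.6]]
  ]
}}

```text
t: 5.98
tcp_pos: [0.5719, 0.0877, 0.1394]
orientation: [[0.978, 0.211, -0.0], [0.211, -0.978, 0.0], [-0.0, -0.0, -1.0]]
force: [0.6, -0.4, -4.5]
gripper_width: 0.273
finger_force: 25.0
```

```bash
python3 - <<'E'
from h import *
s=r.get_state();R=s['orientation'];p=r.camera_params('wrist');im=r.read_camera('wrist');cv2.imwrite('pics/w2.png',im[:,:,::-1])
print(s['t'],s['tcp_pos'],s['force'],s['gripper_width'],s['finger_force'],np.degrees(np.arctan2(R[1,1],R[0,1])),s['joints'])
d=np.array([.5710,.0915,0])-s['tcp_pos'];print('seat-tcp in tool',R.T@d*1000);np.savez('w2.npz',**p)
t=r.read_camera('top');cv2.imwrite('pics/t2.png',cv2.resize(t[160:265,205:325,::-1],None,fx=5.5,fy=5.5,interpolation=2))
E
```

```text
5.9833 [0.57190133 0.08774491 0.13938591] [ 0.64580265 -0.35749037 -4.5165541 ] 0.27326078439070695 24.98926341533661 -77.84723167948184 [-54.8213164   34.70985009  55.97084169 109.61587363 -35.27830814
  54.84752431 -59.89552816]
seat-tcp in tool [-4.76999123e-02 -3.80558577e+00  1.39387445e+02]
```

View pics/w2.png

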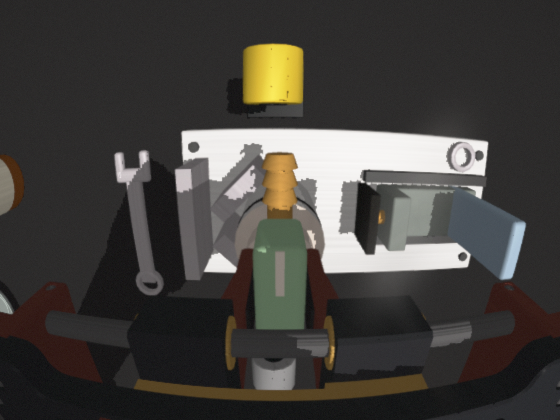

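The wrist view shows the port (281,180) aimed at yellow (273,75), with the filter about 4 mm short of the vee on the left. I'll lower it, loosen the grip, and slide it into the vee.

Request:
{"op": "send_rows", "data": {
  "commands": [
    [[0, 0, 1, 0.2], [0, 0, 2, 0.2], [0, 0, 3, 0.2], [0, 0, 3.5, 0.2], [0, 0, 4, 0.2], [0, 0, 4, 0.2], [0, 0, 4, 0.2], [0, 0, 4, 0.2], [0, 0, 4, 0.2], [0, 0, 4, 0.2]]
  ]
}}

```text
t: 6.92
tcp_pos: [0.5721, 0.0871, 0.1357]
orientation: [[0.979, 0.204, 0.0], [0.204, -0.979, 0.0], [0.0, -0.0, -1.0]]
force: [-0.6, -0.1, -6.0]
gripper_width: 0.273
finger_force: 25.0
```

Request:
{"op": "send_rows", "data": {
  "commands": [
    [[0, 0, 0, 0], [0, 0, 0, 0], [0, -0.5, 0, 0], [0, -1, 0, 0], [0, -1.5, 0, 0], [0, -2, 0, 0], [0, -2.5, 0, 0], [0, -3, 0, 0], [0, -3, 0, 0], [0, -3, 0, 0]]
  ],
  "newtons": 7
}}

```text
t: 7.75
tcp_pos: [0.5714, 0.09, 0.1356]
orientation: [[0.979, 0.204, -0.0], [0.204, -0.979, 0.0], [-0.0, -0.0, -1.0]]
force: [0.1, -0.3, -6.2]
gripper_width: 0.273
finger_force: 7.0
```

Request:
{"op": "send_rows", "data": {
  "commands": [
    [[0, -0.2, 0, 0], [0, -0.4, 0, 0], [0, -0.6, 0, 0], [0, -0.8, 0, 0], [0, -1, 0, 0], [0, -1, 0, 0], [0, -1, 0, 0], [0, -1, 0, 0], [0, -1, 0, 0], [0, -1, 0, 0]]
  ]
}}

```text
t: 8.58
tcp_pos: [0.5712, 0.091, 0.1357]
orientation: [[0.979, 0.204, 0.0], [0.204, -0.979, 0.0], [0.0, -0.0, -1.0]]
force: [0.2, 0.3, -5.8]
gripper_width: 0.267
finger_force: 7.0
```

Request:
{"op": "send_rows", "data": {
  "commands": [
    [[0, 0, 0.3, 0], [0, 0, 0.6, 0], [0, 0, 0.9, 0], [0, 0, 1, 0], [0, 0, 1, 0], [0, 0, 1, 0], [0, 0, 1, 0], [0, 0, 1, 0], [0, 0, 1, 0], [0, 0, 1, 0]]
  ]
}}

```text
t: 9.42
tcp_pos: [0.5717, 0.0911, 0.1351]
orientation: [[0.979, 0.204, 0.001], [0.204, -0.979, 0.0], [0.001, -0.0, -1.0]]
force: [0.8, 0.8, 3.9]
gripper_width: 0.269
finger_force: 7.0
```

Request:
{"op": "send_rows", "data": {
  "commands": [
    [[0, 0, -0.3, 0], [0, 0, -0.3, 0], [0, -0.3, -0.3, 0], [0, -0.6, -0.3, 0], [0, -0.9, -0.3, 0], [0, -1.2, -0.3, 0], [0, -1.5, -0.3, 0], [0, -1.5, -0.3, 0], [0, -1.5, -0.3, 0], [0, -1.5, -0.3, 0]]
  ]
}}

```text
t: 10.25
tcp_pos: [0.5713, 0.0915, 0.1352]
orientation: [[0.979, 0.204, 0.001], [0.204, -0.979, -0.001], [0.001, 0.001, -1.0]]
force: [3.8, -3.5, 3.0]
gripper_width: 0.269
finger_force: 7.0
```

```bash
python3 - <<'E'
from h import *
for i in range(3):
    s=r.get_state();r.read_camera('top');R=s['orientation'];print(s['tcp_pos'],R.T@s['force'],s['gripper_width'],s['finger_force'])
E
```

```text
[0.57129525 0.09148541 0.13519557] [ 3.01871269  4.19113152 -2.98800017] 0.26943235167090035 7.00725182890892
[0.57127592 0.09145236 0.13516191] [ 2.55399381  5.69709787 -2.91456427] 0.27038536561294246 7.0071941614151
[0.57128634 0.09150494 0.13517837] [ 1.86204995  5.7037207  -3.09811313] 0.2737247010366997 7.0072902739048
```

Request:
{"op": "send_rows", "data": {
  "commands": [
    [[0.2, 0, 0, 0], [0.4, 0, 0, 0], [0.6, 0, 0, 0], [0.6, 0, 0, 0], [0.6, 0, 0, 0], [0.6, 0, 0, 0], [0.6, 0, 0, 0], [0.6, 0, 0, 0], [0.6, 0, 0, 0], [0.6, 0, 0, 0]]
  ]
}}

```text
t: 11.23
tcp_pos: [0.5715, 0.0918, 0.1352]
orientation: [[0.979, 0.204, 0.0], [0.204, -0.979, -0.001], [-0.0, 0.001, -1.0]]
force: [2.3, -4.6, 6.5]
gripper_width: 0.274
finger_force: 7.0
```

```bash
python3 - <<'E'
from h import *
for i in range(2):
    s=r.get_state();r.read_camera('top');R=s['orientation'];print(s['t'],s['tcp_pos'],R.T@s['force'],s['gripper_width'],s['finger_force'])
E
```

```text
11.2333 [0.57148526 0.09177532 0.13515994] [ 1.36392059  4.98111741 -6.54211858] 0.2740224946335375 7.0169274508953094
11.2833 [0.57151809 0.09175295 0.13514828] [ 0.69022189  5.91284602 -4.58236942] 0.27414239056828843 7.017139568924904
```

Now both flats bear: side force about 1 N, seating force about 5.5 N. Next I release and lift.

Request:
{"op": "send_rows", "data": {
  "commands": [
    [[0, 0, 0, 0], [0, 0, 0, 0], [0, 0, 0, 0], [0, 0, 0, 0], [0, 0, -1, 0], [0, 0, -15, 0], [0, 0, -35, 0], [0, 0, -60, 0], [0, 0, -85, 0], [0, 0, -100, 0]]
  ],
  "fingers": -1
}}

```text
t: 12.17
tcp_pos: [0.5724, 0.0922, 0.2383]
orientation: [[0.979, 0.204, 0.003], [0.204, -0.979, 0.001], [0.003, -0.0, -1.0]]
force: [-0.5, 0.0, 0.2]
gripper_width: 0.984
finger_force: 0.0
```

Request:
{"op": "send_rows", "data": {
  "commands": [
    [[-10, 20, 0, 0], [-20, 50, 0, 0], [-30, 70, 0, 0], [-30, 80, 0, 0], [-30, 80, 0, 0], [-30, 80, 0, 0], [-30, 80, 0, 0], [-30, 80, 0, 0], [-30, 80, 0, 0], [-30, 80, 0, 0]]
  ]
}}

```text
t: 13.0
tcp_pos: [0.5585, 0.0091, 0.2348]
orientation: [[0.979, 0.206, -0.0], [0.206, -0.979, -0.0], [-0.0, 0.0, -1.0]]
force: [0.9, 0.1, -0.0]
gripper_width: 1.008
finger_force: 0.0
```

```bash
python3 - <<'E'
from h import *
s=r.get_state();R=s['orientation'];p=r.camera_params('wrist');im=r.read_camera('wrist');cv2.imwrite('pics/w3.png',im[:,:,::-1]);np.savez('w3.npz',**p)
print(s['t'],s['tcp_pos'],s['joints'],s['force'],s['gripper_width'])
E
```

```text
13.0 [0.55854764 0.00906564 0.23476846] [-54.45107782  26.45438446  63.73649255 107.22781287 -26.60737796
  63.05185593 -58.6473799 ] [ 0.91010759  0.10805693 -0.03552986] 1.0078990401195913
```

View pics/w3.png

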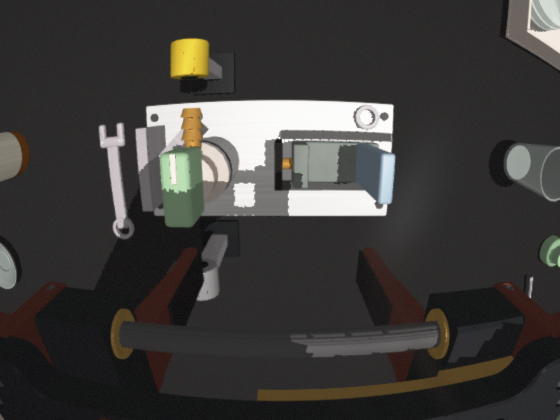

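The wrist view shows the filter upright at (183,165), with the port at (192,120) toward yellow (190,58). The handle's top strip is at about (386,175) and the ring is undisturbed at (368,117).

```bash
python3 - <<'E'
from h import *
im=cv2.imread('pics/w3.png')[:,:,::-1].copy();p=dict(np.load('w3.npz'))
hsv=cv2.cvtColor(im,cv2.COLOR_RGB2HSV);H,S,V=cv2.split(hsv.astype(int))
sub=lambda a:a[140:210:6,350:400]
m=(H>90)&(H<125)&(S>25)&(V>70);m[:,:350]=0;m[:,405:]=0;m[:130]=0;m[215:]=0
br=m&(V>170)
for n,q in(('all',m),('bright',br)):
    yy,xx=np.where(q);print(n,len(xx),xx.min(),xx.max(),yy.min(),yy.max(),cv2.boxPoints(cv2.minAreaRect(np.c_[xx,yy].astype(np.float32))).tolist())
yy,xx=np.where(br);hc=onz(p,(xx.mean(),yy.mean()),.129,True)
C=np.array([.5844,.0279,0]);a=np.radians(11.9);X=np.array([np.cos(a),np.sin(a),0]);Y=np.array([-np.sin(a),np.cos(a),0])
st=lambda P:((P-C)@X*1000,(P-C)@Y*1000)
print('handle',hc,st(hc))
# wing top face bright/green; direction from left edge & brass
g=(H>35)&(H<85)&(S>25)&(V>70);g[:,:150]=0;g[:,215:]=0;g[:130]=0;g[240:]=0
yy,xx=np.where(g);print('green',xx.min(),xx.max(),yy.min(),yy.max())
c=cen(g)
for y in (152,160,170,180):
    x=c[abs(c[:,1]-y)<=1][:,0];L=onz(p,(x.min()-.5,y),.171,True);R_=onz(p,(x.max()+.5,y),.171,True);print(y,x.min(),x.max(),st(L),st(R_))
b=(H>5)&(H<25)&(S>110)&(V>40);b[:,:170]=0;b[:,215:]=0;b[:95]=0;b[150:]=0
c=cen(b)
for y in (110,117,124,131,138):
    x=c[abs(c[:,1]-y)<=1][:,0]
    if len(x): print('br',y,x.min(),x.max(),st(onz(p,((x.min()+x.max())/2,y),.114,True)))
yl=(H>22)&(H<35)&(S>150)&(V>60);yl[100:]=0;yl[:,230:]=0;yy,xx=np.where(yl);print('yel',st(onz(p,(xx.mean(),yy.mean()),.12,True)))
s=r.get_state();print('tcp',st(s['tcp_pos']))
E
```

```text
all 1822 355 395 143 204 [[352.3647155761719, 201.25881958007812], [356.8999938964844, 142.29998779296875], [396.4352722167969, 145.34115600585938], [391.8999938964844, 204.29998779296875]]
bright 564 379 394 154 203 [[378.4365539550781, 202.88833618164062], [381.9797058105469, 153.28427124023438], [394.7005310058594, 154.19290161132812], [391.1573791503906, 203.79696655273438]]
handle [ 0.60497887 -0.07648522  0.129     ] (np.float64(-1.3880576298335305), np.float64(-106.38532772129683))
green 159 203 147 226
152 163 201 (np.float64(28.22764957576106), np.float64(71.52408656148037)) (np.float64(27.138046706677017), np.float64(41.89214672250553))
160 159 201 (np.float64(22.461957204880804), np.float64(75.12460713000934)) (np.float64(21.386333524395987), np.float64(42.15633762453688))
170 160 201 (np.float64(14.9912009864156), np.float64(74.91418028554853)) (np.float64(14.13722084281019), np.float64(42.52189501941271))
180 161 202 (np.float64(7.448186166960419), np.float64(74.7599556523567)) (np.float64(6.795914449031143), np.float64(42.17956500035925))
br 110 183 199 (np.float64(58.34975861582814), np.float64(64.22304690077736))
br 117 182 200 (np.float64(52.119599409121705), np.float64(64.3971024822651))
br 124 182 201 (np.float64(45.86460430740979), np.float64(64.13500177351106))
br 131 184 200 (np.float64(39.60467799478736), np.float64(63.89591296726814))
br 138 182 202 (np.float64(33.35252148164252), np.float64(64.14300995328458))
yel (np.float64(104.35162514646586), np.float64(63.715760244433135))
tcp (np.float64(-29.268881842745586), np.float64(-13.291565440385455))
```

Request:
{"op": "send_rows", "data": {
  "commands": [
    [[8, 25, 0, 0], [18, 55, 0, 0], [26, 80, 0, 0], [29, 93, 0, 0], [29, 93, 20, 0], [29, 93, 50, 0], [29, 93, 85, 0], [29, 93, 115, 0], [29, 93, 138, 0], [29, 93, 145, 0]]
  ],
  "fingers": 0
}}

```text
t: 13.88
tcp_pos: [0.6036, -0.076, 0.0862]
orientation: [[0.979, 0.205, -0.006], [0.205, -0.979, 0.0], [-0.005, -0.001, -1.0]]
force: [-0.2, 0.8, 0.7]
gripper_width: 0.503
finger_force: 0.0
```

Request:
{"op": "send_rows", "data": {
  "commands": [
    [[0, 0, 0, 0], [0, 0, 0, 0], [0, 0, 0, 0], [0, 0, 0, 0], [0, 0, 0, 0], [0, 0, 0, 0], [0, 0, 0, 0], [0, 0, 0, 0], [0, 0, 0, 0], [0, 0, 0, 0]]
  ],
  "fingers": 1,
  "newtons": 30
}}

```text
t: 14.72
tcp_pos: [0.6067, -0.0766, 0.0913]
orientation: [[0.979, 0.205, 0.002], [0.205, -0.979, 0.001], [0.002, -0.001, -1.0]]
force: [-2.1, 1.8, 7.2]
gripper_width: 0.16
finger_force: 30.0
```

```bash
cat > st.py <<'E'
from h import *
C=np.array([.5844,.0279,0]);a=np.radians(11.9);X=np.array([np.cos(a),np.sin(a),0]);Y=np.array([-np.sin(a),np.cos(a),0])
F=[];
for i in range(4):
    s=r.get_state();F.append(s['force']);r.read_camera('top')
F=np.mean(F,0);P=s['tcp_pos']-C
print('t',round(s['t'],2),'tcp',(P@X*1000).round(2),(P@Y*1000).round(2),P[2].round(4),'F stand',(F@X).round(2),(F@Y).round(2),F[2].round(2),'w',s['gripper_width']*88,'ff',s['finger_force'])
E
python3 st.py
```

```text
t 14.87 tcp 0.21 -106.81 0.0913 F stand -1.38 1.87 7.26 w 13.649829748966733 ff 30.000867247581482
```

Request:
{"op": "send_rows", "data": {
  "commands": [
    [[0, 0, -0.5, 0], [0, -2, -1, 0], [0, -5, -1, 0], [0, -8, -1, 0], [0, -11, -1, 0], [0, -14, -1, 0], [0, -17, -1, 0], [0, -20, -1, 0], [0, -22, -1, 0], [0, -24, -1, 0]]
  ]
}}

```text
t: 15.75
tcp_pos: [0.6023, -0.0557, 0.0914]
orientation: [[0.979, 0.203, 0.004], [0.203, -0.979, -0.004], [0.003, 0.004, -1.0]]
force: [7.2, -7.0, -6.1]
gripper_width: 0.156
finger_force: 30.0
```

```bash
python3 st.py
```

```text
t 15.9 tcp 0.23 -85.04 0.0913 F stand 4.17 -7.16 -5.32 w 14.095126727201624 ff 30.018959641456604
```

Request:
{"op": "send_rows", "data": {
  "commands": [
    [[0, -0.5, 0.4, 0], [0, -1.5, 0.4, 0], [0, -2.5, 0.4, 0], [0, -3.5, 0.4, 0], [0, -4.5, 0.4, 0], [0, -5, 0.4, 0], [0, -5.5, 0.4, 0], [0, -6, 0.4, 0], [0, -6.3, 0.4, 0], [0, -6.5, 0.4, 0]]
  ]
}}

```text
t: 16.78
tcp_pos: [0.601, -0.0498, 0.0913]
orientation: [[0.979, 0.202, 0.004], [0.203, -0.979, -0.004], [0.003, 0.004, -1.0]]
force: [4.8, -6.3, -3.0]
gripper_width: 0.159
finger_force: 30.0
```

```bash
python3 st.py
```

```text
t 16.93 tcp 0.24 -79.39 0.0913 F stand 3.13 -7.25 -2.97 w 13.980329249582818 ff 30.031914710998535
```

Request:
{"op": "send_rows", "data": {
  "commands": [
    [[0, -0.2, 0, 0], [0, -0.4, 0, 0], [0, -0.6, 0, 0], [0, -0.8, 0, 0], [0, -1, 0, 0], [0, -1.2, 0, 0], [0, -1.4, 0, 0], [0, -1.6, 0, 0], [0, -1.8, 0, 0], [0, -2, 0, 0]]
  ]
}}

```text
t: 17.82
tcp_pos: [0.6006, -0.0479, 0.0913]
orientation: [[0.979, 0.202, 0.004], [0.202, -0.979, -0.004], [0.003, 0.005, -1.0]]
force: [5.7, -6.4, -3.6]
gripper_width: 0.155
finger_force: 30.0
```

```bash
python3 st.py
```

```text
t 17.97 tcp 0.23 -77.43 0.0913 F stand 4.09 -7.98 -3.17 w 14.393128255516352 ff 30.032072961330414
```

Request:
{"op": "send_rows", "data": {
  "commands": [
    [[0, -0.2, 0, 0], [0, -0.4, 0, 0], [0, -0.6, 0, 0], [0, -0.8, 0, 0], [0, -1, 0, 0], [0, -1.2, 0, 0], [0, -1.4, 0, 0], [0, -1.6, 0, 0], [0, -1.8, 0, 0], [0, -2, 0, 0]]
  ]
}}

```text
t: 18.85
tcp_pos: [0.6002, -0.0459, 0.0913]
orientation: [[0.979, 0.202, 0.004], [0.202, -0.979, -0.004], [0.003, 0.005, -1.0]]
force: [4.4, -7.4, -2.9]
gripper_width: 0.16
finger_force: 30.0
```

```bash
python3 st.py
```

```text
t 19.0 tcp 0.23 -75.45 0.0913 F stand 3.01 -7.79 -3.1 w 13.808583252591829 ff 30.03220796585083
```

Request:
{"op": "send_rows", "data": {
  "commands": [
    [[0, -0.2, 0, 0], [0, -0.4, 0, 0], [0, -0.6, 0, 0], [0, -0.8, 0, 0], [0, -1, 0, 0], [0, -1.2, 0, 0], [0, -1.4, 0, 0], [0, -1.6, 0, 0], [0, -1.8, 0, 0], [0, -2, 0, 0]]
  ]
}}

```text
t: 19.88
tcp_pos: [0.5998, -0.0439, 0.0913]
orientation: [[0.979, 0.202, 0.004], [0.202, -0.979, -0.004], [0.003, 0.004, -1.0]]
force: [5.6, -7.5, -3.5]
gripper_width: 0.152
finger_force: 30.0
```

```bash
python3 st.py
```

```text
t 20.03 tcp 0.25 -73.46 0.0913 F stand 3.26 -8.48 -3.54 w 14.231673776706767 ff 30.032507479190826
```

Request:
{"op": "send_rows", "data": {
  "commands": [
    [[0, -0.2, 0, 0], [0, -0.4, 0, 0], [0, -0.6, 0, 0], [0, -0.8, 0, 0], [0, -1, 0, 0], [0, -1.2, 0, 0], [0, -1.4, 0, 0], [0, -1.6, 0, 0], [0, -1.8, 0, 0], [0, -2, 0, 0]]
  ]
}}

```text
t: 20.92
tcp_pos: [0.5994, -0.042, 0.0913]
orientation: [[0.979, 0.202, 0.004], [0.202, -0.979, -0.004], [0.003, 0.004, -1.0]]
force: [5.1, -6.8, -2.7]
gripper_width: 0.16
finger_force: 30.0
```

```bash
python3 st.py
```

```text
t 21.07 tcp 0.22 -71.44 0.0913 F stand 3.25 -8.1 -2.97 w 13.885105739790818 ff 30.03218650817871
```

Request:
{"op": "send_rows", "data": {
  "commands": [
    [[0, -0.2, 0, 0], [0, -0.4, 0, 0], [0, -0.6, 0, 0], [0, -0.8, 0, 0], [0, -1, 0, 0], [0, -1.2, 0, 0], [0, -1.4, 0, 0], [0, -1.6, 0, 0], [0, -1.8, 0, 0], [0, -2, 0, 0]]
  ]
}}

```text
t: 21.95
tcp_pos: [0.5989, -0.04, 0.0913]
orientation: [[0.979, 0.202, 0.004], [0.202, -0.979, -0.004], [0.003, 0.004, -1.0]]
force: [5.0, -6.8, -2.9]
gripper_width: 0.158
finger_force: 30.0
```

```bash
python3 st.py
```

```text
t 22.1 tcp 0.25 -69.45 0.0913 F stand 3.07 -7.9 -3.11 w 13.622571439338092 ff 30.032247304916382
```

Request:
{"op": "send_rows", "data": {
  "commands": [
    [[0, -0.2, 0, 0], [0, -0.4, 0, 0], [0, -0.6, 0, 0], [0, -0.8, 0, 0], [0, -1, 0, 0], [0, -1.2, 0, 0], [0, -1.4, 0, 0], [0, -1.6, 0, 0], [0, -1.8, 0, 0], [0, -2, 0, 0]]
  ]
}}

```text
t: 22.98
tcp_pos: [0.5985, -0.0381, 0.0913]
orientation: [[0.979, 0.202, 0.004], [0.202, -0.979, -0.004], [0.003, 0.004, -1.0]]
force: [5.9, -6.4, -2.7]
gripper_width: 0.158
finger_force: 30.0
```

```bash
python3 st.py
```

```text
t 23.13 tcp 0.24 -67.45 0.0913 F stand 4.1 -7.79 -2.96 w 13.832288175806672 ff 30.03206491470337
```

Request:
{"op": "send_rows", "data": {
  "commands": [
    [[0, -0.2, 0, 0], [0, -0.4, 0, 0], [0, -0.6, 0, 0], [0, -0.8, 0, 0], [0, -1, 0, 0], [0, -1.2, 0, 0], [0, -1.4, 0, 0], [0, -1.6, 0, 0], [0, -1.8, 0, 0], [0, -2, 0, 0]]
  ]
}}

```text
t: 24.02
tcp_pos: [0.5981, -0.0361, 0.0913]
orientation: [[0.979, 0.202, 0.004], [0.202, -0.979, -0.004], [0.003, 0.004, -1.0]]
force: [4.7, -7.5, -3.4]
gripper_width: 0.163
finger_force: 30.0
```

```bash
python3 st.py
```

```text
t 24.17 tcp 0.22 -65.45 0.0913 F stand 3.44 -8.24 -2.94 w 13.825047502729438 ff 30.032123029232025
```

Request:
{"op": "send_rows", "data": {
  "commands": [
    [[0, -0.2, 0, 0], [0, -0.4, 0, 0], [0, -0.6, 0, 0], [0, -0.8, 0, 0], [0, -1, 0, 0], [0, -1.2, 0, 0], [0, -1.4, 0, 0], [0, -1.6, 0, 0], [0, -1.8, 0, 0], [0, -2, 0, 0]]
  ]
}}

```text
t: 25.05
tcp_pos: [0.5978, -0.0348, 0.0913]
orientation: [[0.979, 0.202, 0.004], [0.202, -0.979, -0.005], [0.003, 0.005, -1.0]]
force: [6.4, -8.9, -3.5]
gripper_width: 0.161
finger_force: 30.0
```

```bash
python3 st.py
```

```text
t 25.2 tcp 0.24 -64.09 0.0913 F stand 4.09 -9.31 -3.81 w 14.292437411665558 ff 30.04328280687332
```

Request:
{"op": "send_rows", "data": {
  "commands": [
    [[0, -0.2, 0, 0], [0, -0.4, 0, 0], [0, -0.6, 0, 0], [0, -0.8, 0, 0], [0, -1, 0, 0], [0, -1.2, 0, 0], [0, -1.4, 0, 0], [0, -1.6, 0, 0], [0, -1.8, 0, 0], [0, -2, 0, 0]]
  ]
}}

```text
t: 26.08
tcp_pos: [0.5976, -0.0339, 0.0913]
orientation: [[0.98, 0.201, 0.005], [0.201, -0.979, -0.006], [0.004, 0.007, -1.0]]
force: [7.9, -11.1, -7.6]
gripper_width: 0.16
finger_force: 30.1
```

```bash
python3 st.py
```

```text
t 26.23 tcp 0.24 -63.16 0.0913 F stand 5.28 -12.53 -7.0 w 13.972067862227096 ff 30.063876807689667
```

Request:
{"op": "send_rows", "data": {
  "commands": [
    [[0, -0.2, 0, 0], [0, -0.4, 0, 0], [0, -0.6, 0, 0], [0, -0.8, 0, 0], [0, -1, 0, 0], [0, -1.2, 0, 0], [0, -1.2, 0, 0], [0, -1.2, 0, 0], [0, -1.2, 0, 0], [0, -1.2, 0, 0]]
  ]
}}

```text
t: 27.12
tcp_pos: [0.5975, -0.0334, 0.0914]
orientation: [[0.98, 0.201, 0.005], [0.201, -0.98, -0.007], [0.004, 0.008, -1.0]]
force: [8.2, -12.4, -7.3]
gripper_width: 0.158
finger_force: 30.1
```

```bash
python3 st.py
```

```text
t 27.27 tcp 0.26 -62.65 0.0913 F stand 5.12 -14.39 -8.14 w 13.808939659678723 ff 30.0784894824028
```

Request:
{"op": "send_rows", "data": {
  "commands": [
    [[0, 0.3, 0, 0], [0, 0.6, 0, 0], [0, 0.9, 0, 0], [0, 1.2, 0, 0], [0, 1.5, 0, 0], [0, 1.8, 0, 0], [0, 2.1, 0, 0], [0, 2.3, 0, 0], [0, 2.3, 0, 0], [0, 2.3, 0, 0]]
  ]
}}

```text
t: 28.15
tcp_pos: [0.5976, -0.0334, 0.0913]
orientation: [[0.979, 0.202, 0.004], [0.202, -0.979, -0.004], [0.003, 0.004, -1.0]]
force: [5.3, -6.5, -3.1]
gripper_width: 0.159
finger_force: 30.0
```

```bash
python3 st.py
```

```text
t 28.3 tcp 0.25 -62.62 0.0913 F stand 3.35 -7.75 -3.17 w 14.051143896323898 ff 30.033849477767944
```

Request:
{"op": "send_rows", "data": {
  "commands": [
    [[0, 0.5, 0, 0], [0, 0.5, 0, 0], [0, 0.5, 0, 0], [0, 0.5, 0, 0], [0, 0.5, 0, 0], [0, 0.5, -2, 0], [0, 0.5, -15, 0], [0, 0.5, -40, 0], [0, 0.5, -70, 0], [0, 0.5, -105, 0]]
  ],
  "fingers": 0
}}

```text
t: 29.18
tcp_pos: [0.5953, -0.0312, 0.1967]
orientation: [[0.979, 0.204, -0.002], [0.204, -0.979, -0.0], [-0.002, -0.0, -1.0]]
force: [0.6, -0.0, 0.5]
gripper_width: 0.5
finger_force: 0.0
```

Request:
{"op": "send_rows", "data": {
  "commands": [
    [[-10, -5, -20, 0], [-30, -20, -40, 0], [-30, -40, -50, 0], [-30, -50, -50, 0], [-30, -50, -50, 0], [-30, -50, -50, 0], [-30, -50, -50, 0], [-30, -50, -50, 0], [-30, -50, -50, 0], [-30, -50, -50, 0]]
  ]
}}

```text
t: 30.02
tcp_pos: [0.5566, 0.0108, 0.2452]
orientation: [[0.979, 0.203, -0.001], [0.203, -0.979, -0.001], [-0.001, 0.001, -1.0]]
force: [0.0, -0.2, 0.2]
gripper_width: 0.501
finger_force: 0.0
```

```bash
python3 - <<'E'
from h import *
s=r.get_state();p=r.camera_params('wrist');im=r.read_camera('wrist');cv2.imwrite('pics/w4.png',im[:,:,::-1]);np.savez('w4.npz',**p)
print(s['t'],s['tcp_pos'],s['force'])
C=np.array([.5844,.0279,0]);a=np.radians(11.9);X=np.array([np.cos(a),np.sin(a),0]);Y=np.array([-np.sin(a),np.cos(a),0])
for n,P in [('wing',C+65*Y/1000+[0,0,.171]),('tip',C+62*X/1000+65*Y/1000+[0,0,.114]),('handle',C-.0628*Y+[0,0,.129]),('yel',C+.105*X+.065*Y+[0,0,.114])]: print(n,proj(p,P,True))
E
```

```text
30.0167 [0.55661409 0.01084215 0.24519745] [ 0.01359408 -0.16251208  0.24750669]
wing [179.92961505 184.65835198]
tip [194.95311518 104.5542764 ]
handle [338.25137836 173.33755693]
yel [194.39381     58.45807137]
```

View pics/w4.png

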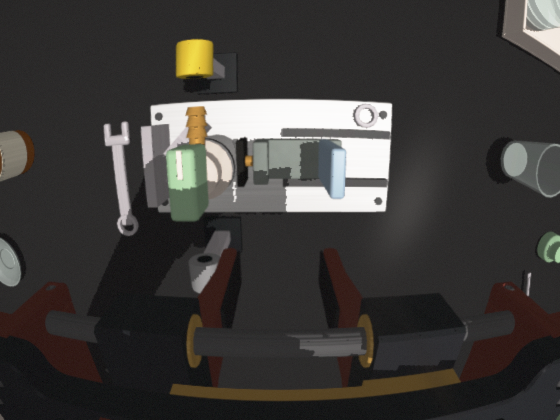

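The pad is against the filter and the filter is upright. Its port at (196,125) points at yellow (195,58), and the handle's top is at (337,172). I'll check the squareness and jaw position numerically.

```bash
python3 - <<'E'
from h import *
im=cv2.imread('pics/w4.png')[:,:,::-1].copy();p=dict(np.load('w4.npz'))
H,S,V=cv2.split(cv2.cvtColor(im,cv2.COLOR_RGB2HSV).astype(int))
C=np.array([.5844,.0279,0]);a=np.radians(11.9);X=np.array([np.cos(a),np.sin(a),0]);Y=np.array([-np.sin(a),np.cos(a),0])
st=lambda P:(round((P-C)@X*1000,1),round((P-C)@Y*1000,1))
def box(m,x0,x1,y0,y1):
    q=np.zeros(m.shape,bool);q[y0:y1,x0:x1]=m[y0:y1,x0:x1];return q
c=cen(box((H>5)&(H<25)&(S>110)&(V>40),175,220,95,150))
for y in (109,114,119,124,129,134,139):
    x=c[abs(c[:,1]-y)<=1][:,0]
    if len(x): print('br',y,st(onz(p,((x.min()+x.max())/2,y),.114,True)))
c=cen(box((H>35)&(H<85)&(S>25)&(V>70),150,215,130,240))
for y in (152,160,168,176):
    x=c[abs(c[:,1]-y)<=1][:,0];print('wing left edge',st(onz(p,(x.min()-.5,y),.171,True)))
yy,xx=np.where(box((H>90)&(H<125)&(S>25)&(V>170),310,355,130,215));print('handle',st(onz(p,(xx.mean(),yy.mean()),.129,True)))
E
```

```text
br 109 (np.float64(57.9), np.float64(64.6))
br 114 (np.float64(53.2), np.float64(64.2))
br 119 (np.float64(48.6), np.float64(64.4))
br 124 (np.float64(44.0), np.float64(64.1))
br 129 (np.float64(39.4), np.float64(64.2))
br 134 (np.float64(34.8), np.float64(64.9))
br 139 (np.float64(30.2), np.float64(64.1))
wing left edge (np.float64(25.7), np.float64(74.9))
wing left edge (np.float64(19.5), np.float64(75.3))
wing left edge (np.float64(13.3), np.float64(75.8))
wing left edge (np.float64(7.1), np.float64(75.5))
handle (np.float64(-1.4), np.float64(-62.5))
```

```bash
python3 -c "
from plant import r
print(r.close_job())"
```

```text
the job is handed in; nothing more can be done
None
```

The job is handed in: the filter stands upright in the vee with its port pointing squarely at the yellow coupling, clamped at an estimated 6 N of pad force, and I saw nothing else on the bench moved.

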